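Key a puppet restorer's work plate onto the turntable

ROBOT

A 7-joint arm with a two-finger parallel gripper is mounted at the origin on the work surface. World frame = base frame: x ahead of the robot, y to its left, z up, the work surface at z = 0. Lengths are in m, angles in rad, forces in N, time in s.
With the tool pointing down it reaches from about 0.4 to 0.85 m from the base axis. Payload 4.5 kg.
Tool frame: the origin (TCP) lies midway between the tips of the shut fingers; the grasp point (between the pads) lies 19 mm behind it; z points along the fingers, y is the direction in which the jaws open and shut (so a half turn about z gives the same grasp; the last joint's range is limited). The gripper opens to 88 mm and grips with 3 to 60 N. Pads are 18 mm wide; open, the fingers measure 123 mm over their backs; the gripper's body (75 mm by 187 mm) begins 45 mm behind the grasp point.
Start: joints at [0.034, 0.689, -0.195, 1.565, 0.157, 0.902, -0.215], TCP at [0.625, 0, 0.239] pointing down, gripper open.
Joint ranges: [-3.01, 3.01], [-0.46, 2.08], [-1.47, 1.51], [0.13, 2.56], [-1, 4.14], [0.04, 2.09], [-2.66, 2.66]. Speed limits (rad/s): [2.57, 2.57, 3.14, 3.14, 3.14, 3.14, 3.14].

INTERFACE

Orientations are given as a unit quaternion [x, y, z, w].
In Python, from plant import r gives the robot as it stands. The module is installed in compiled form; this text tells all that it offers.
- The arm moves only by the shell command python3 -m jog 'ROWS' [FORCE]. ROWS is JSON, a list of rows, each an object with "translation": the shift along the tool's x, y, z in units of 40 mm (1.0 is 40 mm), a list of three; "twist": the turn about the tool's z in units of 6 degrees (1.0 is 6 degrees); "claw": the opening in per cent of the stroke, from 0 (shut) to 100 (fully open). A call has 1 to 20 rows; each row shifts and turns the commanded pose from where the row before left it, along the tool's axes as they then stand; what a row does not reach is not made up. A row lasts 1/12 s, in which the tool goes at most 41.7 mm and 7.16 degrees, less where a joint would pass 70% of its speed; a pose out of reach is approached as far as the arm can. A call is refused whole if a number of a shift passes 1 or a number of a turn 1, either way. A call with a gripper value outside its range is refused whole. The fingers move at their own pace and stop on an object; FORCE is the grip in N (left out, the last holds). Time passes only in rows, so rows that do not move let the fingers close. It gives the time, the measured TCP pose, the force and the opening at its end, in the units of the state.
- r.get_state(): the state, without advancing time (a new reading comes with each control period).
- r.snapshot(name): name is "scene" or "side" or "wrist"; returns a dict with "img" (384x512x3 uint8, red, green, blue), "fx", "fy", "cx", "cy" (pixels), "origin" and "rotation" of the camera in the world; the wrist camera has in their place "T_tool_cam" (4x4, takes a point from camera to tool coordinates, whose origin is the TCP and whose axes are the flange's). Camera axes: x right, y up, looking along -z (the intrinsics and any distortion apply to the point x, -y, -z); pixel columns grow to the right and rows downward; lengths in m; the calibration is good to about 2 mm. A picture is of the moment at which its call begins: read the wrist's pose just before it. There is no depth.
- r.finish_job(): hands the job in, once; it reports no verdict.
Trained networks look in the newest picture that a camera, given by its name, has taken for a name from the list of things; names that differ only in an ending like _2 or _b are one class to them, and where a whole thing is asked for, a point or a joint stands for the part that bears it (a point fixed in the world has none). Each returns a list of dicts, best first, with "confidence" (0 to 1); they miss things now and then, are a little off and sometimes report something else, mostly with a low value. They report only what shows in the picture. A call takes as long as a camera call. They do not tell look-alikes from the thing itself.
- r.spot_in(label, camera): "rect" ([left, top, right, bottom] in pixels, round what is visible of it).
- r.spot_point(label, camera): "location" ([row, column] in pixels: a listed point, or the origin of a listed thing).
The state is a dict: "clock": time; "q": joint angles; "qd": joint speeds; "joint_torque": joint torques, N m; "tool_pos": TCP position; "eef_rot": TCP orientation; "contact_force": force on the tool from outside, world axes, zero at the start; "moment": the same for the moment, N m; "opening": opening from 0.0 (shut) to 1.0 (fully open).
Only numpy, scipy, OpenCV 4.12 (cv2) and the standard library are available. Lean on these libraries where they do the work, as an engineer would, in place of code of your own. Each camera call takes 0.05 s, during which the arm holds its last target. There are 200 camera calls.

TASK

The round plywood plate lies crooked on the restorer's turntable, riding up on the brass key at the rim. With the fingertips, push it round by one of its rubber pegs until the notch in its rim drops over the key, then press it down near the notch until it clicks past the roller catch and lies flat, fully home. Turn it where it lies, without lifting it off the turntable, and leave the puppet head, the jar and the screwdriver as they are.

Things in the scene. Friction and masses are not known exactly. Their poses are not given: they have to be found in the camera images.
- turntable: Heavy dark iron bench turntable, fixed to the table, head locked by its brake (does not turn). Round head 210 mm across; its flat top, the plate's seat, is 85 mm above the table. Origin on its vertical axis at table height, z up; +x points from the axis to the brass key. A 21.6 mm centre hole takes the plate's spigot.
- key (a point): Point of the seat under the brass key, 85 mm above the table, 77 mm from the turntable's axis. The key, 11 mm wide, runs radially from 71 to 100 mm from the axis: an inner tongue 11 mm above the seat, which the notch fits over, and outside the plate's rim (from 88.5 mm) a post 24 mm above the seat that is always in sight.
- catch (a joint): Spring-loaded steel roller, 12 mm thick, in the key's inner face: 0 = out; value in m, grows as it is pushed back towards the rim, about 0.001 when the plate is down. It holds the dropped notch 5 to 6 mm above the seat. About 8 N down on the plate's top near the notch, or 13 N at its centre, push it back and let the plate down; the plate then stays down.
- plate: Loose birch plywood plate, 170 mm across, 18 mm thick, about 0.36 kg. Origin: centre of its flat underside; z up, +x to its notch. A 20 mm spigot, 13 mm long, below the centre, in the turntable's hole, keeps it centred. At the start it is turned 0.5 rad or more either way from the key and tilted about 0.07 rad: 11 mm up on the key, on the seat opposite. Seated: top 103 mm above the table.
- notch (a point): Underside of the plate in the middle of its notch, 77 mm from the centre. The notch goes right through the rim, 14 mm wide, from 69 mm outwards; a red line on top runs in from it. Over the key (to about 1 degree) it drops about 5 mm by itself onto the roller and turns no further. Seated, it meets key.
- peg1 (a point): Middle of the top of a black rubber peg fixed upright on the plate, 16 mm wide, 30 mm tall, 52 mm from the plate's centre, +60 degrees from the notch (counter-clockwise from above is +). A sideways push of 3 to 5 N at a peg turns the plate, either way; it stays where it is left.
- peg2 (a point): Middle of the top of a black rubber peg fixed upright on the plate, 16 mm wide, 30 mm tall, 52 mm from the plate's centre, 180 degrees from the notch (counter-clockwise from above is +).
- peg3 (a point): Middle of the top of a black rubber peg fixed upright on the plate, 16 mm wide, 30 mm tall, 52 mm from the plate's centre, -60 degrees from the notch (counter-clockwise from above is +).
- puppet_head: Loose bystander: painted wooden puppet head on a short neck with a round foot, 62 mm wide, 106 mm tall. Origin at the centre of its underside.
- jar: Loose bystander: closed amber jar with a white lid, 60 mm wide, 85 mm tall. Origin at the centre of its underside.
- screwdriver: Loose bystander: screwdriver with a blue handle, 190 mm long, lying on the table. Origin at its middle.
Things that resemble listed ones, but are neither listed nor needed, are in the scene too. What is meant by the plate is not blue or orange, and is the smaller of those in its own colour.

How it is judged:
At the end, for the whole second after the job is handed in: The plate is seated: its notch is over the key (the two points within 4 mm in plan, turned to within 0.05 rad), its underside at the notch is within 2 mm of the seat, it is flat to 0.015 rad and at rest; puppet head, jar and screwdriver are within 30 mm of where they stood (horizontal distance between notch and key below 0.004 m and angle between the x axis of plate and the x axis of turntable, either way round below 0.05 rad and z of notch in the frame of key below 0.002 m and angle between plate's own z axis and vertical below 0.015 rad and linear speed of plate below 0.01 m/s and distance of each of puppet_head, jar, screwdriver from where it was at the start of the episode below 0.03 m); the robot touches nothing.
It fails at once if the plate is lifted (its centre more than 25 mm above the seat) or tipped by more than 0.3 rad (height (world z) of plate above 0.11 m or angle between plate's own z axis and vertical above 0.3 rad).
It fails at once if the plate is carried off the turntable's centre by more than 15 mm (horizontal distance between plate and turntable above 0.015 m).
It fails at once if puppet head, jar or screwdriver is moved by more than 30 mm or knocked over (distance of any of puppet_head, jar, screwdriver from where it was at the start of the episode above 0.03 m or angle between any of puppet_head, jar's own z axis and vertical above 0.5 rad).
It also fails if it takes over 48 s, if anything falls off the work surface, if the arm or the gripper's body presses on something with over 40 N, if the wrist force passes 120 N, or if a joint passes its speed limit or range.

## Working session

There is one attempt and no reset: what is moved stays moved. The work goes in short steps, Python scripts to look and compute and a shell command to move; the robot and the scene stay as the last step left them, time stands still between calls to the robot, and variables do not carry over. Pictures are saved under pics/ and viewed, about 8 in all and at most 12, crops included, and the job is handed in when it is done.

```bash
mkdir -p pics; cat > h.py <<'E'
import numpy as np,cv2
from plant import r
from scipy.spatial.transform import Rotation as R
def cam(name):
    s=r.get_state(); d=r.snapshot(name)
    if name=="wrist":
        T=np.array(d["T_tool_cam"]); Rt=R.from_quat(s["eef_rot"]).as_matrix()
        d["rotation"]=Rt@T[:3,:3]; d["origin"]=Rt@T[:3,3]+np.array(s["tool_pos"])
    d["rotation"]=np.array(d["rotation"]); d["origin"]=np.array(d["origin"])
    if d["rotation"].shape!=(3,3): d["rotation"]=R.from_quat(d["rotation"]).as_matrix()
    return d
def ray(d,rc,z):
    v=d["rotation"]@np.array([(rc[1]-d["cx"])/d["fx"],-(rc[0]-d["cy"])/d["fy"],-1]); o=d["origin"]
    return o+v*(z-o[2])/v[2]
def px(d,p):
    c=d["rotation"].T@(np.array(p)-d["origin"]); return d["cy"]-d["fy"]*c[1]/-c[2], d["cx"]+d["fx"]*c[0]/-c[2]
def save(d,n): cv2.imwrite("pics/"+n,cv2.cvtColor(d["img"],cv2.COLOR_RGB2BGR))
E
python3 - <<'E'
from h import *
s=r.get_state();print(s)
for n in("scene","side","wrist"):
    d=cam(n);save(d,n+"0.png");print(n,[k for k in d],d["origin"].round(3))
    for l,z in(("turntable",.0),("key",.085),("plate",.09),("notch",.09),("peg1",.13),("peg2",.13),("peg3",.13),("puppet_head",0),("jar",0),("screwdriver",.01)):
        for o in r.spot_point(l,n)[:3]:
            print(l,np.round(o["location"]),round(o["confidence"],2),ray(d,o["location"],z).round(3))
a=[cv2.imread(f"pics/{n}0.png") for n in("scene","side")]
cv2.imwrite("pics/a.png",cv2.resize(np.hstack(a),(800,300)))
E
```

```text
{'clock': 0.0, 'q': array([ 0.03377643,  0.68997147, -0.19454111,  1.56635418,  0.15731525,
        0.90251357, -0.21512077]), 'qd': array([ 0.00218723,  0.00043005,  0.00149335, -0.00105728, -0.00044358,
       -0.0003537 , -0.00074361]), 'joint_torque': array([ 3.38560185e-04, -5.27571630e+01, -1.26686912e+00, -1.53434461e+01,
       -5.26333472e-02,  6.56995355e-03,  1.65937727e-04]), 'tool_pos': array([ 6.24356997e-01, -2.55388472e-05,  2.37915843e-01]), 'eef_rot': array([ 7.07064457e-01,  7.07148497e-01, -6.99864810e-04, -6.05672109e-04]), 'contact_force': array([-0.8726847 , -0.35475008,  0.30599598]), 'moment': array([0.00160174, 0.01961458, 0.00869405]), 'opening': 0.9978012267076949}
scene ['img', 'fx', 'fy', 'cx', 'cy', 'origin', 'rotation'] [1.054 0.337 0.897]
turntable [222. 248.] 0.73 [0.569 0.021 0.   ]
key [180. 229.] 0.83 [ 0.536 -0.058  0.085]
plate [206. 116.] 0.98 [ 0.752 -0.234  0.09 ]
plate [177. 373.] 0.85 [0.329 0.243 0.09 ]
plate [201. 246.] 0.83 [0.569 0.015 0.09 ]
notch [201. 357.] 0.63 [0.422 0.239 0.09 ]
notch [182. 223.] 0.61 [ 0.552 -0.065  0.09 ]
notch 
[... 1924 characters left out ...]
 0.09 ]
notch [286. 304.] 0.76 [ 0.684 -0.136  0.09 ]
notch [228. 193.] 0.64 [ 0.554 -0.059  0.09 ]
notch [278. 128.] 0.59 [ 0.47  -0.126  0.09 ]
peg1 [344. 368.] 0.93 [ 0.752 -0.185  0.13 ]
peg1 [204. 236.] 0.9 [ 0.607 -0.015  0.13 ]
peg1 [362. 282.] 0.87 [ 0.655 -0.213  0.13 ]
peg2 [344. 368.] 0.93 [ 0.752 -0.185  0.13 ]
peg2 [204. 236.] 0.9 [ 0.607 -0.015  0.13 ]
peg2 [362. 282.] 0.87 [ 0.655 -0.213  0.13 ]
peg3 [344. 368.] 0.93 [ 0.752 -0.185  0.13 ]
peg3 [204. 236.] 0.9 [ 0.607 -0.015  0.13 ]
peg3 [362. 282.] 0.87 [ 0.655 -0.213  0.13 ]
puppet_head [351. 195.] 0.59 [ 0.518 -0.337  0.   ]
puppet_head [186. 137.] 0.35 [ 0.457 -0.036  0.   ]
screwdriver [ 86. 416.] 0.58 [0.823 0.096 0.01 ]
```

View pics/a.png

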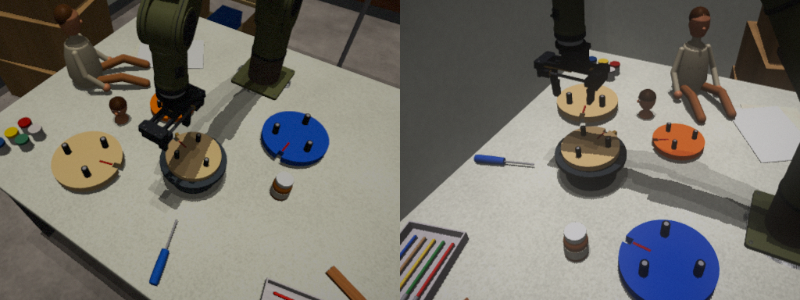

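View pics/wrist0.png

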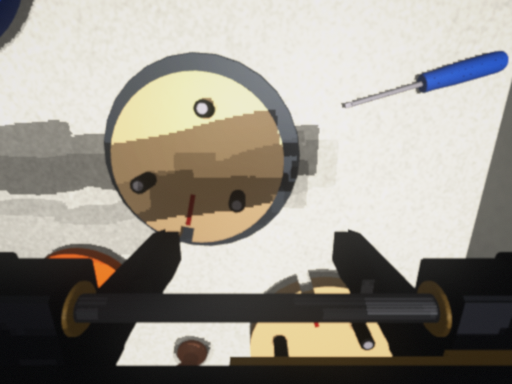

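The wrist view shows the turntable at about (203,150) with the light plate on it. The red line ends at the notch, about (188,230), and pegs are at (204,107), (140,183) and (237,200). I can't see the key yet, so I'm enlarging.

```bash
python3 - <<'E'
import cv2,numpy as np
g=lambda n,x,y,w,h:cv2.resize(cv2.imread(f"pics/{n}0.png")[y:y+h,x:x+w],(400,300),interpolation=cv2.INTER_CUBIC)
a=g("scene",195,155,110,100);b=g("side",190,140,110,100);c=cv2.resize(cv2.imread("pics/wrist0.png")[40:260,90:320],(400,300),interpolation=cv2.INTER_CUBIC)
im=np.vstack([np.hstack([a,b]),np.hstack([c,c*0])]);im=(255*(im/255.)**.55).astype(np.uint8)
cv2.imwrite("pics/b.png",im)
E
```

```text
(no output)
```

View pics/b.png

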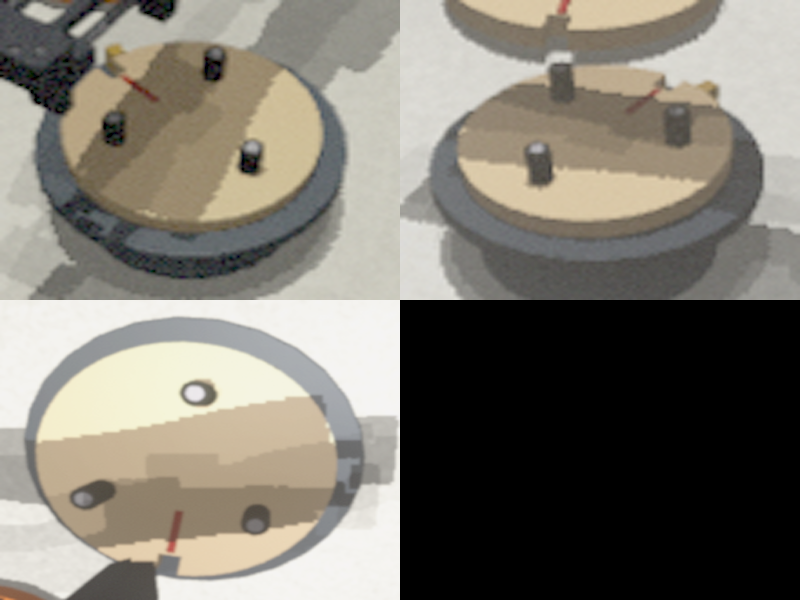

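The brass post shows in the scene crop at (115,55) and the side crop at (708,90). The wrist view hides it behind a finger. Next I triangulate the post, and fit the turntable centre from the peg circle and head rim.

```bash
cat >> h.py <<'E'
def tri(obs):
    A=np.zeros((3,3));b=np.zeros(3)
    for d,rc in obs:
        v=d["rotation"]@np.array([(rc[1]-d["cx"])/d["fx"],-(rc[0]-d["cy"])/d["fy"],-1]);v/=np.linalg.norm(v)
        P=np.eye(3)-np.outer(v,v);A+=P;b+=P@d["origin"]
    return np.linalg.solve(A,b)
E
python3 - <<'E'
from h import *
S=cam("scene");D=cam("side");W=cam("wrist")
print("post",tri([(S,(173,226.6)),(D,(170,274.7))]), ray(S,(173,226.6),.105),ray(D,(170,274.7),.105))
pk={}
for n,d in(("scene",S),("side",D),("wrist",W)):
    pk[n]=[(d,o["location"]) for o in r.spot_point("peg1",n) if o["confidence"]>.3 and np.linalg.norm(ray(d,o["location"],.135)[:2]-[.567,.02])<.08]
P=[]
for a in pk["scene"]:
    b=min(pk["side"],key=lambda b:np.linalg.norm(ray(*a,.136)-ray(*b,.136)));c=min(pk["wrist"],key=lambda b:np.linalg.norm(ray(*a,.136)-ray(*b,.136)))
    p=tri([a,b,c]);P.append(p);print("peg",p.round(4),[ray(*o,p[2]).round(3) for o in(a,b,c)])
P=np.array(P)
if len(P)==3:
    c=P.mean(0);n=np.cross(P[1]-P[0],P[2]-P[0]);n/=np.linalg.norm(n);n*=np.sign(n[2])
    print("centre",c,"under",c-.048*n,"tilt",n,"R",np.linalg.norm(P-c,axis=1),"ang",np.degrees(np.arctan2(*(P-c).T[[1,0]])))
for n,d in(("scene",S),("side",D)): print([(ray(d,o["location"],.098).round(4),o["confidence"]) for o in r.spot_point("notch",n)][:3])
E
```

```text
post [ 0.52802216 -0.07117884  0.09911898] [ 0.53289907 -0.06694533  0.105     ] [ 0.52512608 -0.06592797  0.105     ]
peg [5.113e-01 2.000e-04 1.349e-01] [array([ 0.502, -0.006,  0.135]), array([0.51 , 0.006, 0.135]), array([0.518, 0.002, 0.135])]
peg [ 0.6085 -0.0112  0.1393] [array([ 0.605, -0.013,  0.139]), array([ 0.609, -0.006,  0.139]), array([ 0.609, -0.013,  0.139])]
peg [0.5781 0.0703 0.1352] [array([0.581, 0.066, 0.135]), array([0.577, 0.07 , 0.135]), array([0.577, 0.075, 0.135])]
centre [0.56595089 0.01976498 0.13649032] under [0.56792939 0.01810699 0.08855978] tilt [-0.04121872  0.0345414   0.99855291] R [0.05805055 0.05269803 0.05200283] ang [-160.30491902  -36.09407168   76.52643578]
[(array([ 0.5565, -0.0567,  0.098 ]), 0.97), (array([0.4295, 0.2371, 0.098 ]), 0.81), (array([ 0.7372, -0.1414,  0.098 ]), 0.72)]
[(array([ 0.4036, -0.0721,  0.098 ]), 0.87), (array([0.3443, 0.2895, 0.098 ]), 0.83), (array([ 0.5468, -0.0426,  0.098 ]), 0.8)]
```

```bash
python3 -m jog '[{"translation":[0,0,-0.8],"twist":0,"claw":0},{"translation":[-0.7,-0.5,0],"twist":0,"claw":0},{"translation":[-0.7,-0.5,0],"twist":0,"claw":0},{"translation":[-0.7,-0.5,0],"twist":0,"claw":0},{"translation":[0,0,0],"twist":0,"claw":0},{"translation":[0,0,0],"twist":0,"claw":0},{"translation":[0,0,0],"twist":0,"claw":0},{"translation":[0,0,0],"twist":0,"claw":0}]' 20
python3 - <<'E'
from h import *
W=cam("wrist");save(W,"w1.png");print(W["origin"],W["rotation"].round(3),W["fx"],W["cx"],W["cy"])
for l,z in(("turntable",0),("plate",.09),("key",.085),("notch",.096),("peg1",.136)):
  for o in r.spot_point(l,"wrist")[:5]: print(l,np.round(o["location"],1),round(o["confidence"],2),ray(W,o["location"],z).round(4))
E
```

```text
clock: 2.72
tool_pos: [0.5659, -0.0823, 0.2708]
eef_rot: [0.706, 0.708, 0.001, -0.0]
contact_force: [0.3, -0.4, 0.8]
opening: 0.417
[ 0.56622074 -0.00205512  0.4156095 ] [[ 1.    -0.002 -0.001]
 [ 0.002  0.951  0.308]
 [ 0.    -0.308  0.951]] 283.6000418437869 256.18235569092934 191.103900660018
plate [ 75.3 260.5] 0.57 [0.5708 0.0224 0.09  ]
plate [236.6 126. ] 0.57 [ 0.401  -0.1686  0.09  ]
key [144.8 232.5] 0.94 [ 0.5389 -0.0524  0.085 ]
key [ 90.6 207.4] 0.55 [0.5127 0.007  0.085 ]
notch [219.8 169.5] 0.86 [ 0.4605 -0.1426  0.096 ]
notch [227.5 346.7] 0.62 [ 0.6785 -0.1524  0.096 ]
notch [151.6 244.4] 0.55 [ 0.5531 -0.0584  0.096 ]
peg1 [270.3  80.5] 0.85 [ 0.3666 -0.1877  0.136 ]
peg1 [223.8 104.4] 0.71 [ 0.4032 -0.1298  0.136 ]
peg1 [274.4 142.3] 0.64 [ 0.4364 -0.193   0.136 ]
peg1 [110.1 299.2] 0.63 [ 0.6071 -0.0116  0.136 ]
peg1 [  6.7 269.9] 0.63 [0.5778 0.0735 0.136 ]
```

View pics/w1.png

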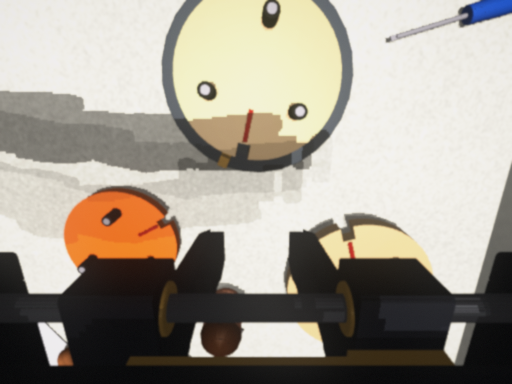

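The plate shows at the top centre. The notch is near (243,152) and something brass is near (224,160), only about 12° away, while the text says at least 0.5 rad. I'm zooming in.

```bash
python3 - <<'E'
from h import *
im=cv2.imread("pics/w1.png")[0:180,150:370];im=cv2.resize(im,(733,600),interpolation=cv2.INTER_CUBIC)
cv2.imwrite("pics/c.png",(255*(im/255.)**.5).astype(np.uint8))
d=r.snapshot("wrist");print({k:v for k,v in d.items() if k!="img"})
E
```

```text
{'fx': 283.6000418437869, 'fy': 283.6000418437869, 'cx': 256.18235569092934, 'cy': 191.103900660018, 'T_tool_cam': array([[ 2.12209579e-04,  9.51085979e-01,  3.08926231e-01,
         8.04164015e-02],
       [ 9.99999637e-01, -4.56901966e-04,  7.19730241e-04,
         6.43486963e-04],
       [ 8.25674343e-04,  3.08925966e-01, -9.51085730e-01,
        -1.44689993e-01],
       [ 0.00000000e+00,  0.00000000e+00,  0.00000000e+00,
         1.00000000e+00]])}
```

View pics/c.png

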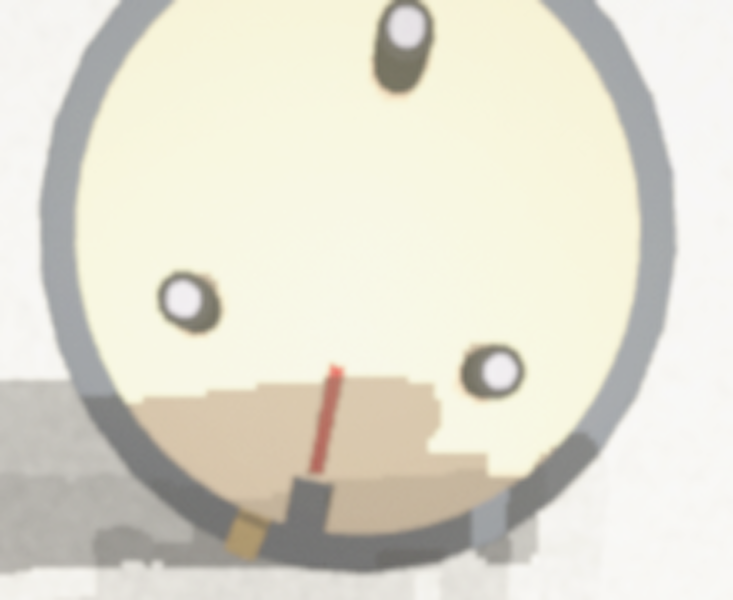

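```bash
cat > m.py <<'E'
from h import *
from scipy.optimize import least_squares
W=cam("wrist");f=300/1000
c2=lambda x,y:(y*.3,150+x*.3001)
rim=[c2(42,225),c2(672,230),c2(365,570),c2(130,465),c2(600,450)]
pts=np.array([ray(W,p,.085)[:2] for p in rim])
C=least_squares(lambda c:np.hypot(*(pts-c[:2]).T)-.105,[.567,.02]);print("head centre",C.x,"res mm",C.fun.round(4)*1000)
c=C.x
def pol(p,z):
    q=ray(W,p,z)[:2]-c;return q.round(4),np.hypot(*q).round(4),np.degrees(np.arctan2(q[1],q[0])).round(1)
print("post",pol(c2(250,536),.109));print("post in/out",pol(c2(258,513),.109),pol(c2(245,558),.109))
for z in(.108,.112):print("notch inner",pol(c2(312,479),z),"line in",pol(c2(336,367),z))
for p in((183,298),(499,371),(407,25)):print("peg",[pol(c2(*p),z) for z in(.133,.138,.142)])
E
python3 m.py
```

```text
head centre [0.56671156 0.02021142] res mm [-3.  -3.4  0.3 -0.9 -0.4]
post (array([-0.0353, -0.0879]), np.float64(0.0947), np.float64(-111.9))
post in/out (array([-0.0325, -0.0802]), np.float64(0.0865), np.float64(-112.0)) (array([-0.0372, -0.0953]), np.float64(0.1023), np.float64(-111.3))
notch inner (array([-0.0147, -0.0693]), np.float64(0.0708), np.float64(-102.0)) line in (array([-0.0068, -0.0343]), np.float64(0.035), np.float64(-101.1))
notch inner (array([-0.0145, -0.0687]), np.float64(0.0702), np.float64(-101.9)) line in (array([-0.0067, -0.0342]), np.float64(0.0348), np.float64(-101.1))
peg [(array([-0.0492, -0.0148]), np.float64(0.0514), np.float64(-163.3)), (array([-0.0484, -0.0149]), np.float64(0.0506), np.float64(-162.8)), (array([-0.0477, -0.0151]), np.float64(0.05), np.float64(-162.5))]
peg [(array([ 0.0406, -0.0345]), np.float64(0.0533), np.float64(-40.3)), (array([ 0.0399, -0.0343]), np.float64(0.0526), np.float64(-40.7)), (array([ 0.0393, -0.0341]), np.float64(0.0521), np.float64(-41.0))]
peg [(array([0.0126, 0.052 ]), np.float64(0.0535), np.float64(76.4)), (array([0.0123, 0.0506]), np.float64(0.0521), np.float64(76.3)), (array([0.0121, 0.0496]), np.float64(0.051), np.float64(76.2))]
```

Measurements agree. The notch is at about -102° (line, notch and pegs) and the key post at -111.9°, radius 95 mm as it should be. The plate therefore needs about 10° clockwise, less than the text says. I'll push peg3 at (0.518, 0.006) in +y with shut fingers.

```bash
python3 -m jog '[{"translation":[0.6,-0.6,0],"twist":0,"claw":0},{"translation":[0.5,-0.6,0],"twist":0,"claw":0},{"translation":[0,0,0.8],"twist":0,"claw":0},{"translation":[0,0,0.8],"twist":0,"claw":0},{"translation":[0,0,0.8],"twist":0,"claw":0},{"translation":[0,0,0.7],"twist":0,"claw":0},{"translation":[0,0,0.3],"twist":0,"claw":0},{"translation":[0,0,0.2],"twist":0,"claw":0},{"translation":[0,0,0],"twist":0,"claw":0},{"translation":[0,0,0],"twist":0,"claw":0},{"translation":[0,0,0],"twist":0,"claw":0}]'
python3 - <<'E'
from h import *
W=cam("wrist");save(W,"w2.png")
for o in r.spot_point("peg1","wrist")[:5]: print(np.round(o["location"],1),round(o["confidence"],2),ray(W,o["location"],.136).round(4))
E
```

```text
clock: 4.03
tool_pos: [0.5179, -0.04, 0.1278]
eef_rot: [0.707, 0.707, 0.001, 0.001]
contact_force: [0.2, 0.0, 1.0]
opening: 0.004
[208.5 430.6] 0.81 [ 0.6086 -0.0134  0.136 ]
[ 17.2 399.7] 0.71 [0.579  0.0733 0.136 ]
[327.7  88.7] 0.71 [ 0.4182 -0.0899  0.136 ]
[173.3 258.8] 0.6 [0.5198 0.0054 0.136 ]
```

View pics/w2.png

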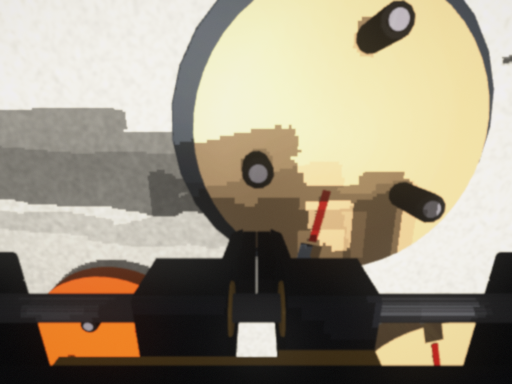

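The peg is at (258,172), straight ahead of the shut fingers at (257,245). I'll lower 5 mm, approach, then push slowly.

```bash
python3 -m jog '[{"translation":[0,0,0.13],"twist":0,"claw":0},{"translation":[0.3,0,0],"twist":0,"claw":0},{"translation":[0.3,0,0],"twist":0,"claw":0},{"translation":[0.05,0,0],"twist":0,"claw":0},{"translation":[0.05,0,0],"twist":0,"claw":0},{"translation":[0.04,0,0],"twist":0,"claw":0},{"translation":[0.04,0,0],"twist":0,"claw":0},{"translation":[0.04,0,0],"twist":0,"claw":0},{"translation":[0,0,0],"twist":0,"claw":0}]'
python3 -m jog '[{"translation":[0.04,0,0],"twist":0,"claw":0},{"translation":[0.04,0,0],"twist":0,"claw":0},{"translation":[0.03,-0.01,0],"twist":0,"claw":0},{"translation":[0.03,-0.01,0],"twist":0,"claw":0},{"translation":[0,0,0],"twist":0,"claw":0}]'
python3 - <<'E'
from h import *
W=cam("wrist");save(W,"w3.png")
for o in r.spot_point("peg1","wrist")[:5]: print(np.round(o["location"],1),round(o["confidence"],2),ray(W,o["location"],.136).round(4))
E
```

```text
clock: 4.88
tool_pos: [0.5164, -0.0081, 0.1215]
eef_rot: [0.707, 0.707, -0.001, -0.0]
contact_force: [-1.8, -2.5, 0.1]
opening: 0.006
clock: 5.3
tool_pos: [0.5163, -0.001, 0.1214]
eef_rot: [0.707, 0.707, 0.0, -0.0]
contact_force: [-1.6, -2.6, -0.5]
opening: 0.006
[229.2 255.3] 0.82 [0.5164 0.0169 0.136 ]
[364.1  94.2] 0.77 [ 0.4195 -0.0724  0.136 ]
[291.5 405.8] 0.68 [ 0.5984 -0.0203  0.136 ]
[123.5 416.5] 0.68 [0.5886 0.069  0.136 ]
```

```bash
python3 - <<'E'
from h import *
ims=[]
for n,c in(("scene",(195,155)),("side",(190,140))):
    d=cam(n);im=cv2.cvtColor(d["img"],cv2.COLOR_RGB2BGR)[c[1]:c[1]+100,c[0]:c[0]+110];ims.append(cv2.resize(im,(400,300),interpolation=cv2.INTER_CUBIC))
ims.append(cv2.resize(cv2.imread("pics/w3.png"),(400,300)))
im=np.vstack([np.hstack(ims[:2]),np.hstack([ims[2],ims[2]*0])])
cv2.imwrite("pics/d.png",(255*(im/255.)**.55).astype(np.uint8))
E
```

```text
(no output)
```

View pics/d.png

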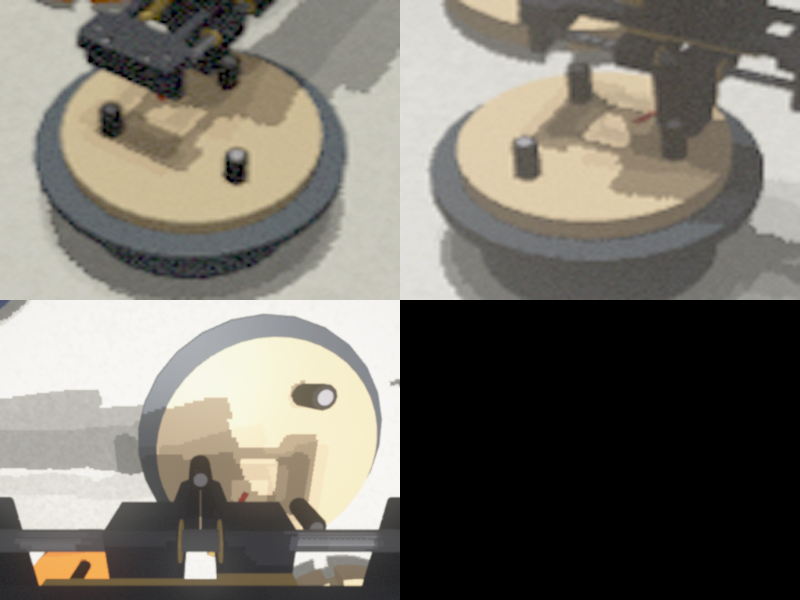

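The gripper hides the key. The plate has turned about 12° and looks flatter. I'll test by pushing 2 mm more, since the force should climb if the notch has dropped.

```bash
python3 -m jog '[{"translation":[0.025,0,0],"twist":0,"claw":0},{"translation":[0.025,0,0],"twist":0,"claw":0},{"translation":[0,0,0],"twist":0,"claw":0}]'
```

```text
clock: 5.75
tool_pos: [0.5164, -0.0009, 0.1215]
eef_rot: [0.708, 0.707, -0.0, 0.001]
contact_force: [0.3, -4.9, -1.4]
opening: 0.004
```

The tool stopped moving and the force doubled, so the notch has engaged. I'll back off and look.

```bash
python3 -m jog '[{"translation":[-0.3,0,0],"twist":0,"claw":0},{"translation":[0,0,-0.9],"twist":0,"claw":0},{"translation":[0,0,-0.9],"twist":0,"claw":0},{"translation":[0,0,-0.9],"twist":0,"claw":0},{"translation":[-0.6,0.6,0],"twist":0,"claw":0},{"translation":[-0.6,0.6,0],"twist":0,"claw":0},{"translation":[-0.5,0,0],"twist":0,"claw":0},{"translation":[0,0,0],"twist":0,"claw":0},{"translation":[0,0,0],"twist":0,"claw":0}]'
python3 - <<'E'
from h import *
W=cam("wrist");save(W,"w4.png")
im=cv2.imread("pics/w4.png")[0:180,150:370];im=cv2.resize(im,(733,600),interpolation=cv2.INTER_CUBIC)
cv2.imwrite("pics/e.png",(255*(im/255.)**.5).astype(np.uint8))
for l,z in(("key",.085),("notch",.09),("peg1",.135)):
 for o in r.spot_point(l,"wrist")[:5]:
  p=ray(W,o["location"],z);q=p[:2]-[.567,.02]
  print(l,np.round(o["location"],1),round(o["confidence"],2),p.round(4),np.hypot(*q).round(3),np.degrees(np.arctan2(q[1],q[0])).round(1))
E
```

```text
clock: 6.5
tool_pos: [0.5644, -0.0798, 0.2295]
eef_rot: [0.708, 0.706, 0.0, -0.0]
contact_force: [-0.9, 0.2, 0.1]
opening: 0.0
key [152.  232.5] 0.72 [ 0.5406 -0.051   0.085 ] 0.076 -110.4
notch [229. 158.] 0.82 [ 0.4567 -0.1353  0.09  ] 0.191 -125.4
notch [153.8 229.6] 0.75 [ 0.5381 -0.0519  0.09  ] 0.078 -111.9
notch [239.9 355.3] 0.73 [ 0.6754 -0.149   0.09  ] 0.201 -57.3
notch [153.9 233.2] 0.53 [ 0.5417 -0.0521  0.09  ] 0.076 -109.3
peg1 [373.2 393.4] 0.94 [ 0.7182 -0.2916  0.135 ] 0.346 -64.1
peg1 [299.4 427.4] 0.78 [ 0.738  -0.1925  0.135 ] 0.273 -51.2
peg1 [239.7  90.7] 0.75 [ 0.4094 -0.1248  0.135 ] 0.214 -137.4
peg1 [126.8 298.4] 0.7 [ 0.5999 -0.0213  0.135 ] 0.053 -51.4
peg1 [  0.  287.7] 0.69 [0.5881 0.0691 0.135 ] 0.053 66.8
```

View pics/e.png

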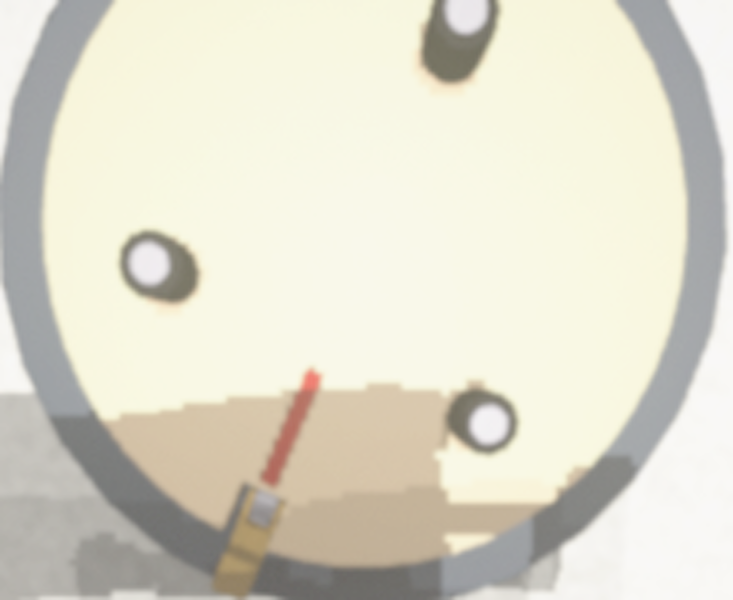

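The notch is over the key: the brass tongue and steel roller show inside it at about (255,530). I'll press on the red line about 50 mm out, at (0.549, -0.026).

```bash
python3 -m jog '[{"translation":[0.65,-0.2,0],"twist":0,"claw":0},{"translation":[0.7,-0.18,0],"twist":0,"claw":0},{"translation":[0,0,0.9],"twist":0,"claw":0},{"translation":[0,0,0.9],"twist":0,"claw":0},{"translation":[0,0,0.9],"twist":0,"claw":0},{"translation":[0,0,0.15],"twist":0,"claw":0},{"translation":[0,0,0],"twist":0,"claw":0},{"translation":[0,0,0],"twist":0,"claw":0}]'
python3 -m jog '[{"translation":[0,0,0.05],"twist":0,"claw":0},{"translation":[0,0,0.05],"twist":0,"claw":0},{"translation":[0,0,0.05],"twist":0,"claw":0},{"translation":[0,0,0.05],"twist":0,"claw":0},{"translation":[0,0,0],"twist":0,"claw":0}]'
```

```text
clock: 7.37
tool_pos: [0.5496, -0.0249, 0.1165]
eef_rot: [0.707, 0.707, 0.001, 0.0]
contact_force: [-0.1, -0.2, 0.4]
opening: 0.006
clock: 7.78
tool_pos: [0.5491, -0.0256, 0.1077]
eef_rot: [0.707, 0.707, 0.0, 0.0]
contact_force: [0.1, -0.8, 0.5]
opening: 0.003
```

```bash
python3 -m jog '[{"translation":[0,0,0.05],"twist":0,"claw":0},{"translation":[0,0,0.05],"twist":0,"claw":0},{"translation":[0,0,0.05],"twist":0,"claw":0},{"translation":[0,0,0],"twist":0,"claw":0},{"translation":[0,0,0],"twist":0,"claw":0}]'
```

```text
clock: 8.2
tool_pos: [0.5491, -0.026, 0.1034]
eef_rot: [0.707, 0.707, 0.0, 0.001]
contact_force: [-4.2, -1.5, 18.8]
opening: 0.003
```

The tip is at 103.4 mm with 19 N up, and the seated top is at 103 mm, so it has probably clicked. I'll press a touch more, then retreat and check.

```bash
python3 -m jog '[{"translation":[0,0,0.03],"twist":0,"claw":0},{"translation":[0,0,0],"twist":0,"claw":0},{"translation":[0,0,0],"twist":0,"claw":0}]'
python3 -m jog '[{"translation":[0,0,-0.5],"twist":0,"claw":0},{"translation":[0,0,-0.9],"twist":0,"claw":0},{"translation":[0,0,-0.9],"twist":0,"claw":0},{"translation":[0,0,-0.9],"twist":0,"claw":0},{"translation":[-0.7,0.2,0],"twist":0,"claw":0},{"translation":[-0.7,0.2,0],"twist":0,"claw":0},{"translation":[0,0,0],"twist":0,"claw":0},{"translation":[0,0,0],"twist":0,"claw":0}]'
python3 - <<'E'
from h import *
W=cam("wrist");save(W,"w5.png")
def c(im,x,y,w,h): return cv2.resize(im[y:y+h,x:x+w],(400,300),interpolation=cv2.INTER_CUBIC)
S=cam("scene");D=cam("side");g=lambda d:cv2.cvtColor(d["img"],cv2.COLOR_RGB2BGR)
im=np.vstack([np.hstack([c(g(S),195,155,110,100),c(g(D),190,140,110,100)]),np.hstack([c(g(W),150,0,220,180),cv2.resize(g(S),(400,300))])])
cv2.imwrite("pics/f.png",(255*(im/255.)**.55).astype(np.uint8))
for n,d in(("scene",S),("side",D)):
 for l,z in(("puppet_head",0),("jar",0),("screwdriver",.01)):
  for o in r.spot_point(l,n)[:1]: print(n,l,round(o["confidence"],2),ray(d,o["location"],z).round(3))
P=[]
pk=[[(d,o["location"]) for o in r.spot_point("peg1",n) if np.linalg.norm(ray(d,o["location"],.133)[:2]-[.567,.02])<.075] for n,d in(("scene",S),("side",D),("wrist",W))]
for a in pk[0]:
  P.append(tri([a]+[min(k,key=lambda b:np.linalg.norm(ray(*a,.133)-ray(*b,.133))) for k in pk[1:] if k]));print(P[-1].round(4))
E
```

```text
clock: 8.45
tool_pos: [0.5491, -0.026, 0.1034]
eef_rot: [0.707, 0.707, 0.0, 0.001]
contact_force: [-7.7, -0.6, 30.3]
opening: 0.006
clock: 9.12
tool_pos: [0.565, -0.0838, 0.2281]
eef_rot: [0.709, 0.706, -0.0, 0.0]
contact_force: [-0.8, -0.1, -0.3]
opening: 0.004
scene puppet_head 0.89 [ 0.519 -0.341  0.   ]
scene jar 0.56 [0.475 0.286 0.   ]
scene screwdriver 0.72 [0.838 0.102 0.01 ]
side puppet_head 0.97 [ 0.509 -0.326  0.   ]
side jar 0.58 [0.474 0.29  0.   ]
side screwdriver 0.87 [0.822 0.102 0.01 ]
[0.5149 0.0162 0.1348]
[0.592  0.0197 0.1005]
[ 0.5987 -0.0229  0.1317]
```

View pics/f.png

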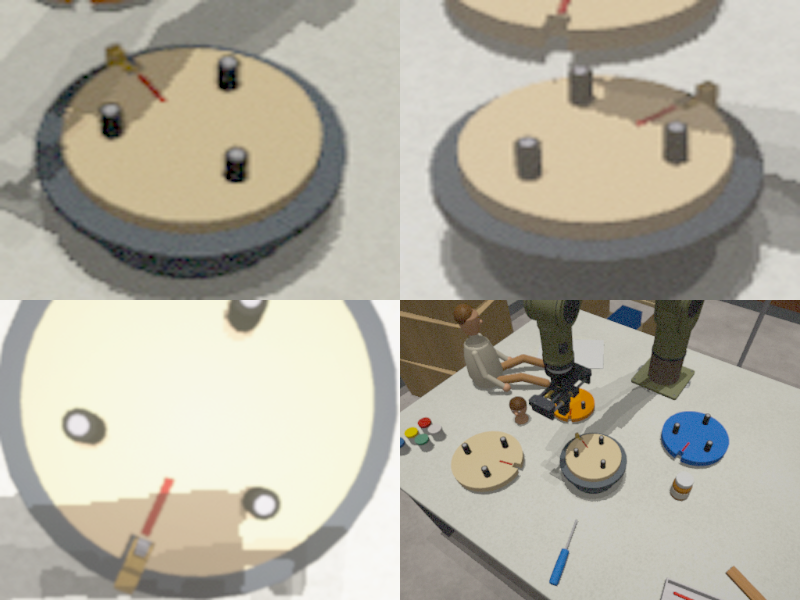

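The plate is flat with the notch over the key, the post stands well proud of it, and all three bystanders are where they were. The press also stopped hard at 103.4 mm between 19 and 30 N. I'm handing in.

```bash
python3 -c "from plant import r;print(r.finish_job())"
```

```text
the job is handed in; nothing more can be done
None
```

I turned the plate about 10° clockwise by pushing peg3 with shut fingertips until the notch dropped over the key. I then pressed it down on the red line beside the notch until it stopped, retreated, and handed in at about 9 s of the 48 s; no verdict was reported.

**Last checks**
- **Seated:** the fingertips stopped hard at 103.4 mm and did not move between 19 N and 30 N; the seated top should be 103 mm. The final pictures show the notch over the key and the plate looking flat.
- **Bystanders:** the puppet head, jar and screwdriver show no real movement. The networks put them within about 10 mm of the first reading, apart from one side-camera reading of the puppet head that was about 20 mm off while the scene camera's was within 5 mm. The arm never went near any of them.
- **Clear of contact:** the wrist force was about zero after the retreat.

**Checks that failed or disagreed**
- **Starting angle:** the plate started only about 10° (0.17 rad) from the key, not the 0.5 rad or more that the task states. Its pegs, red line and notch all agreed on this.
- **Final peg check:** triangulating the peg tops failed for one peg because of a false match. The other two came out at 132 and 135 mm against an expected 133 mm, too coarse to confirm flatness.

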